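Push the parts bin up the ramp into its holder

ROBOT

A 6-joint arm with a two-finger parallel gripper is mounted at the origin on a cart in front of the work surface, level with it; the furniture and walls round the work are solid. World frame = base frame: x ahead of the robot, y to its left, z up, the work surface at z = 0. Lengths are in m, angles in degrees, forces in N, time in s.
With the tool pointing down it reaches from about 0.25 to 0.725 m from the base axis. Payload 9.7 kg.
Tool frame: the origin (TCP) lies between the finger pads; the fingertips stand 19 mm ahead of it and the grasp point (between the pads) is the TCP; x points along the fingers, y is the direction in which the jaws open and shut, and the axes are right-handed (so a half turn about x gives the same grasp; the last joint's range is limited). The gripper opens to 85 mm and grips with 20 to 120 N. Pads are 22 mm wide; open, the fingers measure 114 mm over their backs; the gripper's body (76 mm by 85 mm) begins 54 mm behind the grasp point. The pads swing forward as they close: fully open they stand 13 mm farther back than shut.
Start: joints at [-65.432, 4.979, 10.078, 95.1, 0, 90], TCP at [0.229, -0.5, 0.25] pointing down, gripper open.
Joint ranges: [-179.16, 179.16], [-48.56, 103.87], [-65.8, 70.77], [-126.05, 130.52], [-82.76, 87.17], [-180, 180]. Speed limits (degrees/s): [127.2, 127.2, 147.25, 180, 180, 180].

INTERFACE

Orientations are given as [roll, pitch, yaw] about the fixed x, y, z axes, in that order (R = Rz(yaw) Ry(pitch) Rx(roll)).
In Python, from workcell import bot gives the robot as it stands. The module is installed in compiled form; this text tells all that it offers.
- The arm moves only by the shell command python3 -m handwheel 'ROWS' [FORCE]. ROWS is JSON, a list of rows, each a list of 7 numbers: the turn, a rotation vector about the tool's x, y, z in degrees, then the shift along the tool's x, y, z in m, then the closure, from -1 (fully open) to 1 (shut), so that 0 is half open. In form: [[ax, ay, az, dx, dy, dz, fingers], ...]. A call has 1 to 20 rows; each row is the pose to reach, as a shift and turn from the pose commanded when the call began, along the tool's axes at that moment; what a row does not reach only later rows make up. A row lasts 1/8 s, in which the tool goes at most 62.5 mm and 10.7 degrees, less where a joint would pass 70% of its speed; a pose out of reach is approached as far as the arm can. A call with a gripper value outside its range is refused whole. The fingers move at their own pace and stop on an object; FORCE is the grip in N (left out, the last holds). Time passes only in rows, so rows that repeat a pose let the fingers close. It gives the time, the measured TCP pose, the force and the opening at its end, in the units of the state.
- bot.get_obs(): the state, without advancing time (a new reading comes with each control period).
- bot.camera(name): name is "scene" or "side" or "wrist"; returns a dict with "frame" (420x560x3 uint8, red, green, blue), "fx", "fy", "cx", "cy" (pixels), "k1" (the pictures are not rectified: a ray, as slopes to the right and down, at radius r is drawn at 1 + k1 r^2 times it, then the intrinsics apply), "R" (3x3) and "t" (3): a world point X has camera coordinates R X + t; the wrist camera has in their place "tool_from_camera" (4x4, takes a point from camera to tool coordinates, whose origin is the TCP and whose axes are the tool frame's). Camera axes: x right, y down, z forward; pixel columns grow to the right and rows downward; lengths in m; the calibration is good to about 2 mm. A picture is of the moment at which its call begins: read the wrist's pose just before it. There is no depth.
- bot.job_done(): hands the job in, once; it reports no verdict.
Trained networks look in a picture, given as the dict that the camera call returned (one of the last four; its "shot" number tells which), for a name from the list of things; names that differ only in an ending like _2 or _b are one class to them, and where a whole thing is asked for, a point or a joint stands for the part that bears it (a point fixed in the world has none). Each returns a list of dicts, best first, with "conf" (0 to 1); they miss things now and then, are a little off and sometimes report something else, mostly with a low value. They report only what shows in the picture. A call takes as long as a camera call. They do not tell look-alikes from the thing itself.
- bot.look_for(name, picture): "bbox" ([left, top, width, height] as shares, 0 to 1, of the picture: columns of its width, rows of its height, round what is visible of it).
- bot.tip_of(name, picture): "centre" ([column, row] as shares, 0 to 1, of the picture: columns of its width, rows of its height: a listed point, or the origin of a listed thing).
The state is a dict: "time": time; "q": joint angles; "qd": joint speeds; "joint_efforts": joint torques, N m; "ee_pos": TCP position; "tcp_rot": TCP orientation; "wrist_force": force on the tool from outside, world axes, zero at the start; "torque": the same for the moment, N m; "opening": finger opening in m.
Only numpy, scipy, OpenCV 4.12 (cv2) and the standard library are available. Lean on these libraries where they do the work, as an engineer would, in place of code of your own. Each camera call takes 0.05 s, during which the arm holds its last target.

TASK

Push the red parts bin up the yellow-railed ramp, with its tall back wall as the face to push on, until its back edge has dropped behind the lip at the top and it sits flat in the black-floored holder. Slide it all the way rather than lifting it, then let go of it, and leave the paint tin beside the ramp where it stands.

Things in the scene. Friction and masses are not known exactly. Their poses are not given: they have to be found in the camera images.
- red_bin: Open red plastic parts bin, about 0.45 kg, 148 mm long at the underside (x), 100 mm wide, 75 mm high. It starts on the ramp's landing, its low open front facing uphill. Its tall back wall, 75 mm high, has its flat outer face at local x = +74 mm and faces downhill, so local +x points downhill. Origin: on the underside, midway along; width from local y = -44 to +56 mm.
- bin_ramp: Fixed ramp; yellow side rails 116 mm apart, 18 mm over the surface. Origin: table height, centre line, foot of the slope; x uphill, z up. Landing: level, 4 mm above the table, x = -250 to 0 mm. Steel slope: 10 degrees up from x = 0 to the lip at x = 150 mm (height 30 mm), then a 10 mm step down into the holder. Crossing the lip, the bin's back edge rises up to 10 mm off the slope before it drops.
- holder (a point): Frame of the black-floored holder behind the lip: origin on its floor at the foot of the lip, on the centre line; x up along the floor (10 degrees, like the slope), z square to it. The floor is 190 mm long to an end stop 18 mm high. The seated bin's origin lies 70 to 120 mm along x, at z = 0. Fingers following the bin over the lip 20 to 35 mm above the slope clear everything.
- thinner_tin: Round paint tin, 77 mm in diameter and 77 mm high, standing on the table beside the ramp, on the side away from the robot. Origin at the centre of its underside.
Things that resemble listed ones, but are neither listed nor needed, are in the scene too. Leave any blue look-alike of the red_bin alone.

How it is judged (in metres and radians):
On the way:
1. the bin is on its way up the slope, between the rails (x of red_bin in the frame of bin_ramp between 0.03 and 0.15 m and z of red_bin in the frame of bin_ramp below 0.05 m), for 0.1 s.
At the end, for the whole second after the job is handed in: The red bin rests flat on the holder floor (within 4 mm and 3.4 degrees), its back edge behind the lip and its front short of or against the end stop, within 10 degrees of straight, at rest (x of red_bin in the frame of holder between 0.066 and 0.128 m and z of red_bin in the frame of holder between -0.006 and 0.004 m and angle between the z axis of red_bin and the z axis of holder, either way round below 0.06 rad and angle between the x axis of red_bin and the x axis of holder, either way round below 0.18 rad and linear speed of red_bin below 0.01 m/s); the robot touches nothing.
It fails at once if the bin is lifted clear of the ramp (z of red_bin in the frame of bin_ramp above 0.075 m).
It fails at once if the paint tin is moved more than 20 mm (distance of thinner_tin from where it was at the start of the episode above 0.02 m).
It also fails if it takes over 40 s, if anything falls off the work surface, if the arm or the gripper's body presses on something with over 40 N, if the wrist force passes 120 N, or if a joint passes its speed limit or range.

## Working session

There is one attempt and no reset: what is moved stays moved. The work goes in short steps, Python scripts to look and compute and a shell command to move; the robot and the scene stay as the last step left them, time stands still between calls to the robot, and variables do not carry over. Pictures are saved under pics/ and viewed, and the job is handed in when it is done.

```bash
mkdir -p pics; cat > h.py <<'E'
import numpy as np, cv2
from workcell import bot
def ray(c,u,v):
    # pixel -> world ray (fixed camera)
    x=(u-c['cx'])/c['fx']; y=(v-c['cy'])/c['fy']
    rd=np.hypot(x,y); r=rd
    for _ in range(50): r=rd/(1+c['k1']*r*r)
    s=r/rd if rd>0 else 1
    d=np.array([x*s,y*s,1.0]); R=np.array(c['R']);t=np.array(c['t'])
    return -R.T@t, R.T@d
def atz(c,u,v,z):
    o,d=ray(c,u,v); return o+d*(z-o[2])/d[2]
def proj(c,X):
    p=np.array(c['R'])@np.array(X)+np.array(c['t']); a=p[0]/p[2];b=p[1]/p[2]
    f=1+c['k1']*(a*a+b*b); return c['cx']+c['fx']*a*f, c['cy']+c['fy']*b*f
def save(c,n): cv2.imwrite('pics/'+n+'.png',cv2.cvtColor(c['frame'],cv2.COLOR_RGB2BGR))
E
python3 - <<'E'
from h import *
o=bot.get_obs(); print(o)
for n in ['scene','side']:
    c=bot.camera(n); save(c,n+'0'); print(n,{k:v for k,v in c.items() if k!='frame'})
    for t in ['red_bin','bin_ramp','thinner_tin']:
        print(t,bot.look_for(t,c),bot.tip_of(t,c))
    print(bot.tip_of('holder',c))
E
```

```text
{'time': 0.0, 'q': array([-6.54312789e+01,  5.01067197e+00,  1.00341708e+01,  9.51006573e+01,
       -7.89876772e-04,  8.99971799e+01]), 'qd': array([ 0.01877816, -0.0744097 ,  0.08078384,  0.03718729,  0.00236644,
       -0.12455671]), 'joint_efforts': array([-1.56306920e-03, -5.20379806e+01,  4.64808476e+01,  1.58873422e-02,
       -8.74104467e-05,  6.65197007e-06]), 'ee_pos': array([ 0.22858896, -0.50001139,  0.24958464]), 'tcp_rot': array([-89.41629993,  89.92283749, 115.15524172]), 'wrist_force': array([-0.25605482,  0.12682086,  0.02410515]), 'torque': array([ 0.02265703, -0.00290265,  0.04055833]), 'opening': 0.0849463027404853}
scene {'fx': 462.66300579538665, 'fy': 462.66300579538665, 'cx': 277.0612062806193, 'cy': 217.3117657629615, 'k1': -0.05925333097713755, 'R': array([[-0.73536544, -0.67762068,  0.00823908],
       [-0.50991777,  0.54528188, -0.66532063],
       [ 0.44634239, -0.49345505, -0.74651228]]), 't': array([0.52767109, 0.32759674, 0.6858846 ]), 'shot': 1}
red_bin [{'bbox': [0.5809, 0.386, 0.1618, 0.2007], 'conf': 0.93}, {'bbox': [0.2248, 0.4414, 0.1323, 0.1864]
[... 569 characters left out ...]
   [ 0.02237341, -0.63319865, -0.77366589],
       [ 0.00390086,  0.77390899, -0.63328481]]), 't': array([-0.64164626,  0.05933504,  0.90096963]), 'shot': 2}
red_bin [{'bbox': [0.5743, 0.3319, 0.1362, 0.1417], 'conf': 0.83}, {'bbox': [0.3361, 0.5386, 0.1334, 0.1843], 'conf': 0.74}, {'bbox': [0.3248, 0.2786, 0.1689, 0.5024], 'conf': 0.36}] [{'centre': [0.4014, 0.6455], 'conf': 0.83}, {'centre': [0.6405, 0.4317], 'conf': 0.66}]
bin_ramp [{'bbox': [0.3271, 0.2824, 0.1718, 0.5095], 'conf': 0.58}] [{'centre': [0.4066, 0.5348], 'conf': 0.66}]
thinner_tin [{'bbox': [0.5198, 0.43, 0.0614, 0.1195], 'conf': 0.86}] [{'centre': [0.5468, 0.5252], 'conf': 0.61}]
[{'centre': [0.405, 0.4226], 'conf': 0.65}]
```

View pics/scene0.png

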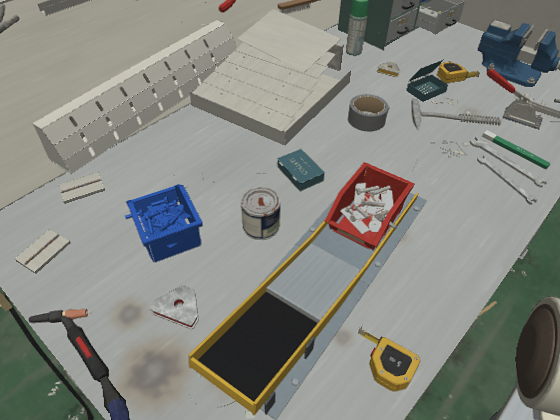

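View pics/side0.png

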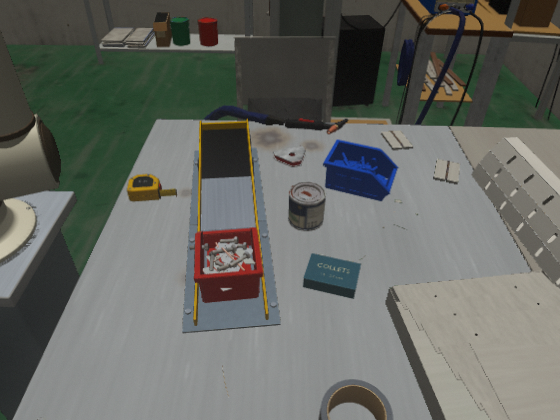

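```bash
python3 - <<'E'
from h import *
c=bot.camera('side'); 
f=c['frame'][90:350,150:420]; f=cv2.resize(f,None,fx=2.3,fy=2.3,interpolation=cv2.INTER_CUBIC)
cv2.imwrite('pics/sidecrop0.png',f[:,:,::-1])
W,H=560,420
for nm,(u,v),z in [('bin',(.4014,.6455),.004),('ramp',(.4066,.5348),0),('holder',(.405,.4226),.02),('tin',(.5468,.5252),0)]:
    print('side',nm,atz(c,u*W,v*H,z))
c=bot.camera('scene')
for nm,(u,v),z in [('bin',(.6623,.52),.004),('ramp',(.6036,.6098),0),('holder',(.5225,.7233),.02),('tin',(.4587,.5329),0)]:
    print('scene',nm,atz(c,u*W,v*H,z))
E
```

```text
side bin [ 0.53480086 -0.08600856  0.004     ]
side ramp [0.52560192 0.05179436 0.        ]
side holder [0.50910592 0.19801759 0.02      ]
side tin [0.69568152 0.07080177 0.        ]
scene bin [ 0.53476963 -0.09163572  0.004     ]
scene ramp [0.52648306 0.03104281 0.        ]
scene holder [0.51315342 0.18182526 0.02      ]
scene tin [ 7.01134697e-01  7.96277384e-02 -1.11022302e-16]
```

The red bin shows at scene (371,205) / side (229,265). The only thing it could be mistaken for is the blue bin at scene (164,222) / side (360,168), so I choose the red one, which sits between the yellow rails with its tall back wall facing the side camera. The tin is at side (307,205).

View pics/sidecrop0.png

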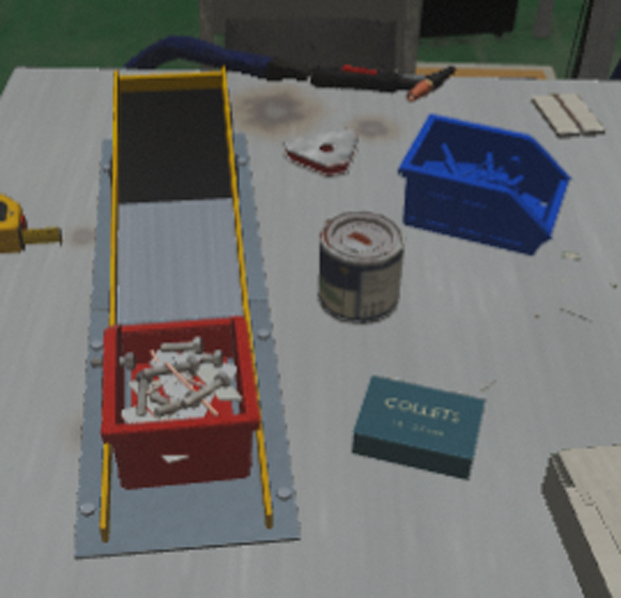

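```bash
python3 - <<'E'
from h import *
c=bot.camera('scene'); 
f=c['frame'][150:420,180:440]; f=cv2.resize(f,None,fx=2.2,fy=2.2,interpolation=cv2.INTER_CUBIC)
cv2.imwrite('pics/scenecrop0.png',f[:,:,::-1])
E
```

```text
(no output)
```

View pics/scenecrop0.png

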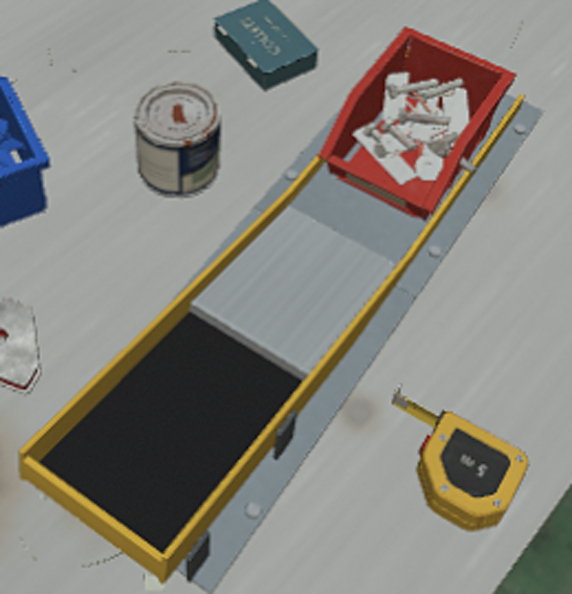

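```bash
cat > ramp.py <<'E'
from h import *
from scipy.optimize import least_squares
cs={'s':bot.camera('side'),'c':bot.camera('scene')}
S=lambda u,v:(u/2.3+150,v/2.3+90); C=lambda u,v:(u/2.2+180,v/2.2+150)
# ramp-frame (x,y,z): scene cam looks toward robot; ramp +y = left facing uphill = world -x
P=[('s',S(118,206),(.15,.058,.030)),('s',S(231,199),(.15,-.058,.030)),
('c',C(190,308),(.15,-.058,.030)),('c',C(303,376),(.15,.058,.030)),
('c',C(287,208),(0,-.058,.004)),('c',C(392,264),(0,.058,.004))]
def T(p,X):
    a=p[2]; return np.array([p[0]+np.cos(a)*X[0]-np.sin(a)*X[1],p[1]+np.sin(a)*X[0]+np.cos(a)*X[1],X[2]])
def res(p): return np.concatenate([np.subtract(proj(cs[k],T(p,X)),uv) for k,uv,X in P])
r=least_squares(res,[.526,.04,1.6])
print(r.x,np.degrees(r.x[2])); print(r.fun.reshape(-1,2).round(1))
p=r.x
ci=np.array([[np.cos(p[2]),np.sin(p[2])],[-np.sin(p[2]),np.cos(p[2])]])
def toramp(X): return ci@(np.array(X[:2])-p[:2])
E
python3 - <<'E'
from ramp import *
# bin back wall: bottom corners in side (z=.004), top rim
for n,uv,z in [('bl',S(124,488),.004),('br',S(252,478),.004),('tl',S(103,438),.079),('tr',S(259,427),.079)]:
    X=atz(cs['s'],*uv,z); print(n,X,toramp(X))
# front bottom in scene
for n,uv,z in [('tinL',S(360,318),0)]:
    X=atz(cs['s'],*uv,z); print(n,X,toramp(X))
for n,uv in [('TL',C(405,28)),('TR',C(516,74))]:
    X=atz(cs['c'],*uv,.079); print(n,X,toramp(X))
for k in cs:
  for X in [(0,.058,.022),(-.25,.058,.022),(-.25,-.058,.022),(-.25,.058,.004),(.36,.058,.06),(.36,-.058,.06)]: print(k,X,proj(cs[k],T(p,X)))
E
```

```text
[0.52984998 0.04012359 1.70592639] 97.7423822437867
[[ 0.2 -1.9]
 [ 0.5 -1.6]
 [-1.9 -1.9]
 [ 2.6  0.8]
 [-1.6 -1.3]
 [ 2.2  0.8]]
bl [ 0.50588407 -0.16104211  0.004     ] [-0.19610317  0.05084831]
br [ 0.60430008 -0.14839271  0.004     ] [-0.19682761 -0.04837464]
tl [ 0.50010199 -0.17599514  0.079     ] [-0.21014093  0.05859214]
tr [ 0.61095645 -0.16217553  0.079     ] [-0.21138153 -0.05311352]
tinL [0.69553105 0.04571964 0.        ] [-0.01677539 -0.16492459]
TL [ 0.60605822 -0.14825684  0.079     ] [-0.19692983 -0.05013506]
TR [ 0.49436172 -0.16692391  0.079     ] [-0.20037907  0.06305801]
s (0, 0.058, 0.022) (np.float64(200.69062788885714), np.float64(222.363708247703))
s (-0.25, 0.058, 0.022) (np.float64(198.21830489767126), np.float64(321.5024459405186))
s (-0.25, -0.058, 0.022) (np.float64(267.8559792411522), np.float64(315.36958929320133))
s (-0.25, 0.058, 0.004) (np.float64(199.31817331838417), np.float64(327.9606891410116))
s (0.36, 0.058, 0.06) (np.float64(201.8006501256305), np.float64(123.05508310960369))
s (0.36, -0.058, 0.06) (np.float64(245.229196221178), np.float64(121.1595274915845))
c (0, 0.058, 0.022) (np.float64(361.72426649174304), np.float64(265.20053998041357))
c (-0.25, 0.058, 0.022) (np.float64(415.62933530537805), np.float64(188.5821163584568))
c (-0.25, -0.058, 0.022) (np.float64(368.22251653891317), np.float64(167.6027829674628))
c (-0.25, 0.058, 0.004) (np.float64(413.7594690262523), np.float64(194.38500618765534))
c (0.36, 0.058, 0.06) (np.float64(243.29399468953807), np.float64(420.44216253543914))
c (0.36, -0.058, 0.06) (np.float64(181.4550498987519), np.float64(374.2757967945927))
```

```bash
cat > delta.py <<'E'
from ramp import *
from scipy.spatial.transform import Rotation as R
def tool():
    o=bot.get_obs(); return np.array(o['ee_pos']),R.from_euler('xyz',o['tcp_rot'],degrees=True),o
def Rt(sgn=1,pitchup=0):
    ux=np.array([np.cos(p[2]),np.sin(p[2]),0]); uy=np.array([-ux[1],ux[0],0])*sgn
    x=np.array([0,0,-1.]); 
    return R.from_matrix(np.array([x,uy,np.cross(x,uy)]).T)
def delta(X,sgn):
    t,r,o=tool(); d=r.inv()
    return (d*Rt(sgn)).as_rotvec(degrees=True).round(1), d.apply(T(p,X)-t).round(4)
E
python3 - <<'E'
from delta import *
t,r,o=tool(); print(r.as_matrix().round(3))
for s in (1,-1):
    for X in [(-.27,0,.15),(-.27,0,.05),(-.2,0,.05),(0,0,.05),(.15,0,.076)]: print(s,X,T(p,X).round(4),*delta(X,s))
E
```

```text
[0.52984998 0.04012359 1.70592639] 97.7423822437867
[[ 0.2 -1.9]
 [ 0.5 -1.6]
 [-1.9 -1.9]
 [ 2.6  0.8]
 [-1.6 -1.3]
 [ 2.2  0.8]]
[[ 0.     0.416 -0.909]
 [ 0.    -0.909 -0.416]
 [-1.    -0.    -0.   ]]
1 (-0.27, 0, 0.15) [ 0.5662 -0.2274  0.15  ] [106.8  -0.    0. ] [ 0.1003 -0.1078 -0.4204]
1 (-0.27, 0, 0.05) [ 0.5662 -0.2274  0.05  ] [106.8  -0.    0. ] [ 0.2003 -0.1078 -0.4204]
1 (-0.2, 0, 0.05) [ 0.5568 -0.1581  0.05  ] [106.8  -0.    0. ] [ 0.2003 -0.1748 -0.4407]
1 (0, 0, 0.05) [0.5298 0.0401 0.05  ] [106.8  -0.    0. ] [ 0.2003 -0.3662 -0.4986]
1 (0.15, 0, 0.076) [0.5096 0.1888 0.076 ] [106.8  -0.    0. ] [ 0.1743 -0.5098 -0.542 ]
-1 (-0.27, 0, 0.15) [ 0.5662 -0.2274  0.15  ] [-73.2  -0.   -0. ] [ 0.1003 -0.1078 -0.4204]
-1 (-0.27, 0, 0.05) [ 0.5662 -0.2274  0.05  ] [-73.2  -0.   -0. ] [ 0.2003 -0.1078 -0.4204]
-1 (-0.2, 0, 0.05) [ 0.5568 -0.1581  0.05  ] [-73.2  -0.   -0. ] [ 0.2003 -0.1748 -0.4407]
-1 (0, 0, 0.05) [0.5298 0.0401 0.05  ] [-73.2  -0.   -0. ] [ 0.2003 -0.3662 -0.4986]
-1 (0.15, 0, 0.076) [0.5096 0.1888 0.076 ] [-73.2  -0.   -0. ] [ 0.1743 -0.5098 -0.542 ]
```

```bash
python3 -m handwheel '[[-9,0,0,0.01,-0.013,-0.05,0],[-18,0,0,0.02,-0.026,-0.1,0],[-27,0,0,0.03,-0.04,-0.155,0],[-36,0,0,0.04,-0.053,-0.21,0],[-45,0,0,0.05,-0.067,-0.26,0],[-54,0,0,0.06,-0.08,-0.31,0],[-63,0,0,0.075,-0.094,-0.365,0],[-73.2,0,0,0.09,-0.108,-0.42,0],[-73.2,0,0,0.1,-0.108,-0.42,0],[-73.2,0,0,0.1,-0.108,-0.42,0]]' 60
python3 - <<'E'
from delta import *
print(tool()[2]['q'])
for X in [(-.27,0,.15),(-.27,0,.05),(.15,0,.076)]: print(X,*delta(X,-1))
c=bot.camera('wrist'); save(c,'w1'); c=bot.camera('side'); save(c,'s1')
cv2.imwrite('pics/b1.png',np.hstack([cv2.imread('pics/s1.png')[:,100:500],cv2.imread('pics/w1.png')[:,80:480]]))
E
```

```text
time: 2.4
ee_pos: [0.5651, -0.2272, 0.1493]
tcp_rot: [-111.5, 89.9, 166.2]
wrist_force: [0.3, -0.1, 0.0]
opening: 0.0425
[0.52984998 0.04012359 1.70592639] 97.7423822437867
[[ 0.2 -1.9]
 [ 0.5 -1.6]
 [-1.9 -1.9]
 [ 2.6  0.8]
 [-1.6 -1.3]
 [ 2.2  0.8]]
[-2.19837105e+01  1.22792004e+01  7.27097159e+00  8.49726068e+01
 -1.18281742e-02  6.03642853e+01]
(-0.27, 0, 0.15) [-0.1  0.  -0. ] [ 0.0009  0.0012 -0.0006]
(-0.27, 0, 0.05) [-0.1  0.  -0. ] [ 0.1009  0.0012 -0.0007]
(0.15, 0, 0.076) [-0.1  0.  -0. ] [ 0.0747  0.0005 -0.4207]
```

View pics/b1.png

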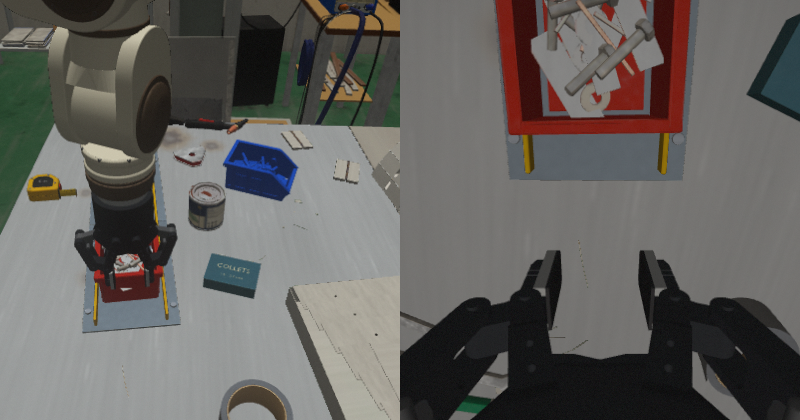

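The wrist view shows the bin's back wall square to the jaws and centred (about col 593 against finger centre 598). The rails run to either side, so I descend and approach to contact.

```bash
python3 -m handwheel '[[0,0,0,0.035,0.001,0,0],[0,0,0,0.07,0.001,0,0],[0,0,0,0.1,0.001,0,0],[0,0,0,0.1,0.001,-0.015,0],[0,0,0,0.1,0.001,-0.03,0],[0,0,0,0.1,0.001,-0.045,0],[0,0,0,0.1,0.001,-0.055,0],[0,0,0,0.1,0.001,-0.065,0],[0,0,0,0.1,0.001,-0.075,0],[0,0,0,0.1,0.001,-0.085,0],[0,0,0,0.1,0.001,-0.095,0],[0,0,0,0.1,0.001,-0.095,0]]'
python3 - <<'E'
from delta import *
for X in [(-.011,0,.05),(.15,0,.076)]: print(X,*delta(X,-1))
c=bot.camera('wrist'); save(c,'w2'); c=bot.camera('side'); save(c,'s2')
cv2.imwrite('pics/b2.png',np.hstack([cv2.imread('pics/s2.png')[:,100:500],cv2.imread('pics/w2.png')[:,80:480]]))
E
```

```text
time: 4.1
ee_pos: [0.554, -0.1324, 0.0505]
tcp_rot: [120.1, 90.0, 37.9]
wrist_force: [0.3, 0.0, 0.0]
opening: 0.0428
[0.52984998 0.04012359 1.70592639] 97.7423822437867
[[ 0.2 -1.9]
 [ 0.5 -1.6]
 [-1.9 -1.9]
 [ 2.6  0.8]
 [-1.6 -1.3]
 [ 2.2  0.8]]
(-0.011, 0, 0.05) [ 0. -0.  0.] [ 0.0003 -0.0003 -0.1636]
(0.15, 0, 0.076) [ 0. -0.  0.] [-2.570e-02 -2.000e-04 -3.246e-01]
```

View pics/b2.png

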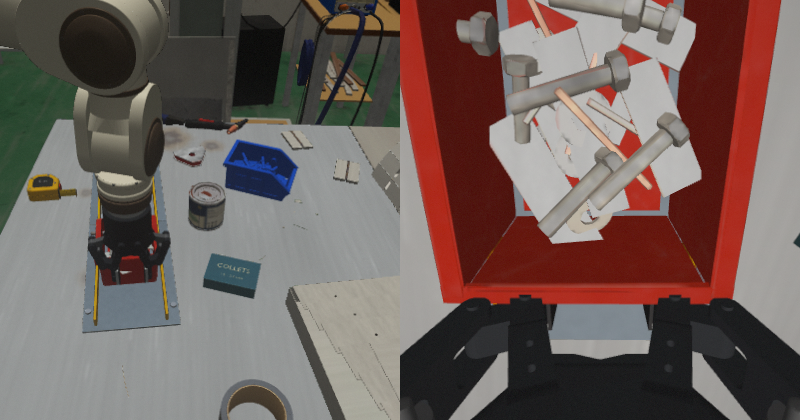

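```bash
python3 -m handwheel '[[0,0,0,0,0,-0.01,0],[0,0,0,0,0,-0.022,0],[0,0,0,0,0,-0.035,0],[0,0,0,0,0,-0.048,0],[0,0,0,0,0,-0.061,0],[0,0,0,0,0,-0.074,0],[0,0,0,0,0,-0.087,0],[0,0,0,0,0,-0.1,0],[0,0,0,0,0,-0.113,0],[0,0,0,0,0,-0.126,0],[0,0,0,0,0,-0.139,0],[0,0,0,0,0,-0.152,0],[0,0,0,-0.001,0,-0.165,0],[0,0,0,-0.003,0,-0.178,0],[0,0,0,-0.005,0,-0.191,0],[0,0,0,-0.007,0,-0.204,0]]'
python3 - <<'E'
from delta import *
print(tool()[2]['wrist_force'])
for X in [(.139,0,.076)]: print(X,*delta(X,-1))
a=bot.camera('wrist'); save(a,'w3'); c=bot.camera('scene'); save(c,'s3')
cv2.imwrite('pics/b3.png',np.hstack([cv2.imread('pics/s3.png')[:,100:500],cv2.imread('pics/w3.png')[:,80:480]]))
E
```

```text
time: 6.3
ee_pos: [0.5268, 0.0692, 0.0582]
tcp_rot: [47.6, 89.9, -34.7]
wrist_force: [2.3, -9.6, 5.4]
opening: 0.0429
[0.52984998 0.04012359 1.70592639] 97.7423822437867
[[ 0.2 -1.9]
 [ 0.5 -1.6]
 [-1.9 -1.9]
 [ 2.6  0.8]
 [-1.6 -1.3]
 [ 2.2  0.8]]
[-0.34079394  0.31143283  0.33321855]
(0.139, 0, 0.076) [ 0.1 -0.  -0.1] [-0.0179 -0.0006 -0.1085]
```

View pics/b3.png

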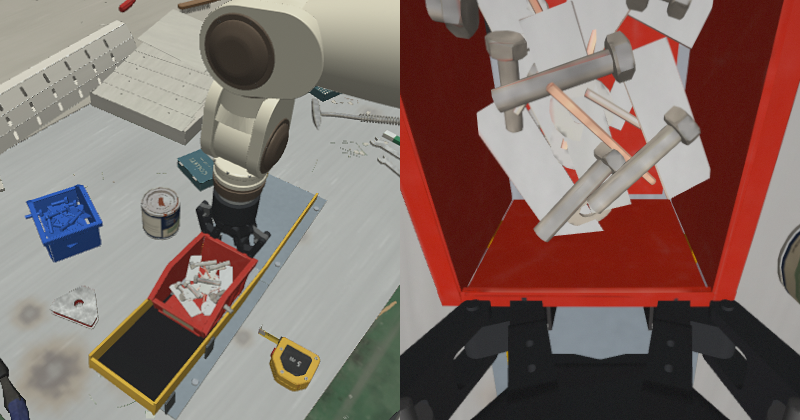

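```bash
python3 -m handwheel '[[0,0,0,-0.002,0,-0.01,0],[0,0,0,-0.004,0,-0.02,0],[0,0,0,-0.005,0,-0.03,0],[0,0,0,-0.007,0,-0.04,0],[0,0,0,-0.009,0,-0.05,0],[0,0,0,-0.011,0,-0.06,0],[0,0,0,-0.012,0,-0.07,0],[0,0,0,-0.014,0,-0.08,0],[0,0,0,-0.016,0,-0.09,0],[0,0,0,-0.018,0,-0.1,0],[0,0,0,-0.019,0,-0.108,0],[0,0,0,-0.02,0,-0.114,0]]'
python3 - <<'E'
from delta import *
print(tool()[2]['wrist_force'])
a=bot.camera('wrist'); save(a,'w4'); c=bot.camera('scene'); save(c,'s4');c=bot.camera('side'); save(c,'d4')
cv2.imwrite('pics/b4.png',np.hstack([cv2.imread('pics/s4.png')[150:,150:410],cv2.imread('pics/d4.png')[80:350,150:350],cv2.imread('pics/w4.png')[150:,120:440]]))
E
```

```text
time: 8.0
ee_pos: [0.5108, 0.1825, 0.0773]
tcp_rot: [-77.0, 90.0, -159.2]
wrist_force: [0.3, -4.0, -1.4]
opening: 0.0426
[0.52984998 0.04012359 1.70592639] 97.7423822437867
[[ 0.2 -1.9]
 [ 0.5 -1.6]
 [-1.9 -1.9]
 [ 2.6  0.8]
 [-1.6 -1.3]
 [ 2.2  0.8]]
[ 0.73820011 -2.64267034 -1.68606816]
```

View pics/b4.png

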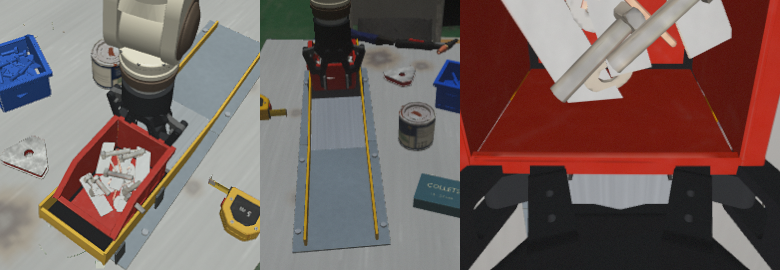

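```bash
python3 - <<'E'
from h import *
a=cv2.imread('pics/d4.png')[120:220,170:290]; b=cv2.imread('pics/s4.png')[250:,180:340]
cv2.imwrite('pics/z4.png',np.hstack([cv2.resize(a,(480,400),interpolation=2),cv2.resize(b,None,fx=400/170,fy=400/170,interpolation=2)[:,:320]]))
E
```

```text
(no output)
```

View pics/z4.png

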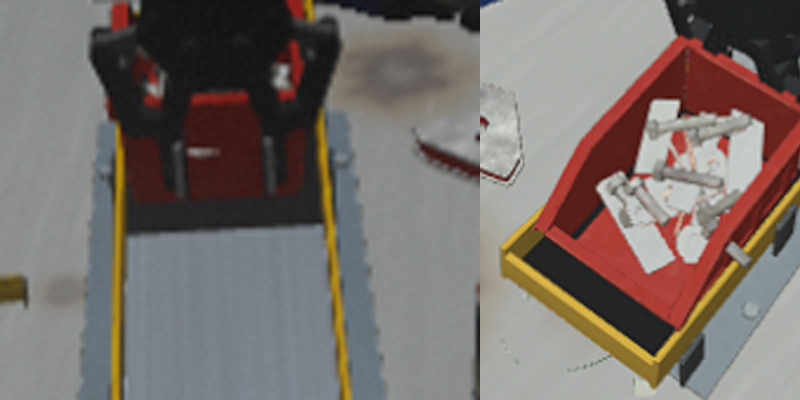

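```bash
python3 -m handwheel '[[0,0,0,0,0,0.01,0],[0,0,0,0,0,0.025,0],[0,0,0,0,0,0.045,0],[0,0,0,0,0,0.06,0],[0,0,0,-0.04,0,0.08,0],[0,0,0,-0.09,0,0.11,0],[0,0,0,-0.13,0,0.16,0],[0,0,0,-0.15,0,0.2,0],[0,0,0,-0.15,0,0.2,0],[0,0,0,-0.15,0,0.2,0],[0,0,0,-0.15,0,0.2,0]]'
python3 - <<'E'
from h import *
c=bot.camera('scene'); save(c,'s5');d=bot.camera('side'); save(d,'d5')
for n,cc in (('sc',c),('sd',d)):
    print(n,bot.tip_of('thinner_tin',cc),bot.tip_of('red_bin',cc),bot.tip_of('holder',cc))
a=cv2.imread('pics/d5.png')[90:240,170:350]; b=cv2.imread('pics/s5.png')[190:,150:400]
cv2.imwrite('pics/z5.png',np.hstack([cv2.resize(a,(480,400),interpolation=2),cv2.resize(b,None,fx=400/230,fy=400/230,interpolation=2)[:,:320]]))
E
```

```text
time: 9.62
ee_pos: [0.5376, -0.0156, 0.2264]
tcp_rot: [-107.6, 89.9, 170.3]
wrist_force: [-0.4, 0.0, -0.1]
opening: 0.0426
sc [{'centre': [0.4627, 0.536], 'conf': 0.63}] [{'centre': [0.4736, 0.8167], 'conf': 0.62}, {'centre': [0.2998, 0.5531], 'conf': 0.58}] []
sd [] [{'centre': [0.3961, 0.369], 'conf': 0.93}, {'centre': [0.64, 0.4321], 'conf': 0.81}] [{'centre': [0.4054, 0.4224], 'conf': 0.57}]
```

View pics/z5.png

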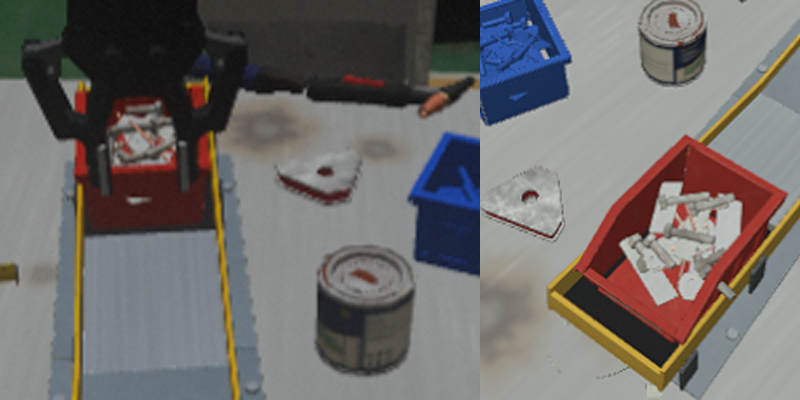

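```bash
python3 - <<'E'
from delta import *
a=np.radians(10)
def H(xh,y,zh,tilt=0): # holder-> ramp
    return (.1517+xh*np.cos(a)-zh*np.sin(a), y, .0202+xh*np.sin(a)+zh*np.cos(a))
for o in (.08,.09,.1):
  for zz in (0,.01):
    f=lambda c,x,y,z: np.round(proj(cs[c],T(p,H(o-x,y,z+zz))),1)
    print(o,zz,'backbot side',f('s',.074,.05,0),f('s',.074,-.05,0),'backtop scene',f('c',.074,-.05,.075),f('c',.074,.05,.075),'origin',f('s',0,.006,0),f('c',0,.006,0))
    print('   frontbot scene',f('c',-.074,-.05,0),f('c',-.074,.05,0))
# tin vs before
print(bot.get_obs()['wrist_force'], [.4587*560,.5329*420],[.4627*560,.536*420], 'bin tips',.4736*560,.8167*420,.3961*560,.369*420)
im=cv2.imread('pics/scene0.png'); t=im[188:228,238:286]
r=cv2.matchTemplate(cv2.imread('pics/s5.png'),t,cv2.TM_CCOEFF_NORMED); print(cv2.minMaxLoc(r))
E
```

```text
[0.52984998 0.04012359 1.70592639] 97.7423822437867
[[ 0.2 -1.9]
 [ 0.5 -1.6]
 [-1.9 -1.9]
 [ 2.6  0.8]
 [-1.6 -1.3]
 [ 2.2  0.8]]
0.08 0 backbot side [205.3 178.7] [247.5 176.3] backtop scene [269.8 266.8] [321.  296.4] origin [223.  156.5] [267.3 340.2]
   frontbot scene [211.  352.2] [262.7 388.4]
0.08 0.01 backbot side [204.9 175.7] [247.4 173.3] backtop scene [270.4 262.6] [322.1 292.3] origin [222.7 153.5] [267.9 336.5]
   frontbot scene [211.1 348.6] [263.3 384.9]
0.09 0 backbot side [205.3 175.7] [247.2 173.4] backtop scene [266.3 270.1] [317.9 300.2] origin [222.8 153.8] [263.7 344.3]
   frontbot scene [206.8 356.5] [258.7 393.3]
0.09 0.01 backbot side [204.9 172.7] [247.1 170.4] backtop scene [266.9 265.9] [318.9 296.1] origin [222.6 150.8] [264.3 340.6]
   frontbot scene [206.8 352.9] [259.3 389.8]
0.1 0 backbot side [205.3 172.7] [246.9 170.4] backtop scene [262.8 273.5] [314.6 304.1] origin [222.7 151.1] [260.1 348.4]
   frontbot scene [202.5 360.9] [254.7 398.3]
0.1 0.01 backbot side [204.9 169.8] [246.8 167.5] backtop scene [263.3 269.4] [315.7 299.9] origin [222.5 148.1] [260.6 344.8]
   frontbot scene [202.5 357.3] [255.2 394.8]
[-0.07113935 -0.04990155 -0.39741599] [256.872, 223.818] [259.112, 225.12] bin tips 265.216 343.014 221.816 154.98
(-0.5207982659339905, 0.9997826814651489, (439, 3), (238, 188))
```

```bash
python3 -c "
from workcell import bot
print(bot.job_done())"
```

```text
the job is handed in; nothing more can be done
None
```

The red bin is up the ramp and seated in the black-floored holder, and I handed the job in at about 10 s of the 40 s allowed. I pushed its back wall with half-open fingers about 27 mm above the surface. It slid the whole way, and I then backed the arm off and raised it clear.

**Bin position:** After I backed off, both cameras put the bin's origin about 86–87 mm up the holder floor at z ≈ 0. That is inside the 66–128 mm window. Black floor shows between the lip and the bin's back edge, so the edge has dropped behind the lip. I judged flatness and straightness only from these pictures, without measuring the angles.

**Forces and tin:** The wrist force readings I saw stayed around 11 N or less, and read about zero after backing off. Template matching found the paint tin at the same pixel as at the start.

**Checks that disagreed:**
- My hand-picked bin corners differed from the predicted ones by a few pixels, and so did some ramp-fit points (up to 2.6 px).
- In the last scene picture the network's tin point had shifted about 2 px, and it did not find the tin in the last side picture.

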